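Put the burners of a two-burner gas stove back together

TASK

The stove's two burners have been taken apart for cleaning. Put them back together: first seat each aluminium burner head skirt-down in the brass cup of its own size, then lay the black cap of the same size on each head, boss in the recess, so that everything sits fully home, level and centred. Leave the jar, the grease tin and the spray can standing where they are.

Things in the scene. Friction and masses are not known exactly. Their poses are not given: they have to be found in the camera images.
- head_large_mid (a point): Large burner head, bare grey cast aluminium, standing upright on the bench: a round slotted crown 57 mm across and 16 mm high over a narrower tapered skirt 10 mm high (26 mm across at its foot, 32 mm at the crown); 26 mm high over all. In its top is a round recess about 41 mm across and 7 mm deep. The point is on its axis, half-way up (13 mm above its underside, so 3 mm above the crown's underside); z up its axis. Its yaw does not matter.
- head_small_mid (a point): Small burner head, bare grey cast aluminium, standing upright on the bench: a round slotted crown 40 mm across and 16 mm high over a narrower tapered skirt 10 mm high (17 mm across at its foot, 22 mm at the crown); 26 mm high over all. In its top is a round recess about 27 mm across and 7 mm deep. The point is on its axis, half-way up (13 mm above its underside, so 3 mm above the crown's underside); z up its axis. Its yaw does not matter.
- cap_large_mid (a point): Large burner cap, black enamel, lying right way up on the bench: a disc 61 mm across and 10 mm thick at the rim, slightly domed, over a round tapered boss 6 mm high (29 mm across at its foot, 35 mm at the disc); 18 mm high over all, so the disc's rim is 6 to 16 mm above what it lies on. On a head, the disc rests on the rim of the crown and the boss hangs in the recess. The point is on its axis, half-way up (9 mm above its underside); z up its axis. Its yaw does not matter.
- cap_small_mid (a point): Small burner cap, black enamel, lying right way up on the bench: a disc 43 mm across and 10 mm thick at the rim, slightly domed, over a round tapered boss 6 mm high (18 mm across at its foot, 22 mm at the disc); 18 mm high over all, so the disc's rim is 6 to 16 mm above what it lies on. On a head, the disc rests on the rim of the crown and the boss hangs in the recess. The point is on its axis, half-way up (9 mm above its underside); z up its axis. Its yaw does not matter.
- cup_large: Large burner cup, a brass ring-shaped cup standing on the stove's steel deck, 51 mm across outside, mouth 36 mm across, 18 mm high, open at the top with about 13 mm of depth. Origin: centre of its underside, on the deck (60 mm above the bench); z up. It is fixed to the stove; which end of the stove has it changes. A seated head's crown rests on its rim, the skirt inside.
- cup_small: Small burner cup, a brass ring-shaped cup standing on the stove's steel deck, 37 mm across outside, mouth 26 mm across, 18 mm high, open at the top with about 13 mm of depth. Origin: centre of its underside, on the deck (60 mm above the bench); z up. It is fixed to the stove; which end of the stove has it changes. A seated head's crown rests on its rim, the skirt inside.
- stove: Two-burner portable gas stove, green steel body with a steel deck, fixed: 240 mm deep (x), 460 mm wide (y), deck 60 mm above the bench. Two knobs stand 13 mm out of its front face (-x side). The cups stand on its middle line 105 mm to either side of its centre. Origin: centre of its underside, on the bench; x from the front to the back, z up.
- jar_mid (a point): Bystander: clear jar of screws with a red lid, 62 mm across, 80 mm high, standing upright. The point is half-way up, on its axis.
- tin_mid (a point): Bystander: low yellow grease tin with a blue lid, 63 mm across, 38 mm high. The point is half-way up, on its axis.
- can_mid (a point): Bystander: blue and yellow spray can with a red cap, 52 mm across, 151 mm high, standing upright. The point is half-way up, on its axis.
Mind the look-alikes: they are no part of the job. What is shaped like the part that bears cap_large_mid but purple or turquoise is not meant.

How it is judged:
On the way:
1. both burner heads are seated in the cups of their own size (horizontal distance between head_large_mid and cup_large below 0.006 m and z of head_large_mid in the frame of cup_large between 0.018 and 0.024 m and angle between each of head_large_mid, head_small_mid's own z axis and vertical below 0.08 rad and horizontal distance between head_small_mid and cup_small below 0.006 m and z of head_small_mid in the frame of cup_small between 0.018 and 0.024 m), for 0.2 s.
At the end, for the whole second after the job is handed in: Each head in its own cup: within 6 mm of the axis, middle 21 mm above the deck +-3 mm. Each cap on its own head: within 6 mm of the axis, middle 16 mm above the head's +-3 mm. All upright within 0.08 rad, released and at rest (under 0.03 m/s) (all of step 1 and horizontal distance between cap_large_mid and head_large_mid below 0.006 m and z of cap_large_mid in the frame of head_large_mid between 0.013 and 0.019 m and angle between each of cap_large_mid, cap_small_mid's own z axis and vertical below 0.08 rad and horizontal distance between cap_small_mid and head_small_mid below 0.006 m and z of cap_small_mid in the frame of head_small_mid between 0.013 and 0.019 m and linear speed of each of head_large, head_small, cap_large, cap_small below 0.03 m/s); the robot touches nothing.
It fails at once if the jar is pushed more than 40 mm from its place or knocked over (distance of jar_mid from where it was at the start of the episode above 0.04 m or angle between jar_mid's own z axis and vertical above 0.5 rad).
It fails at once if the grease tin is pushed more than 40 mm from its place or knocked over (distance of tin_mid from where it was at the start of the episode above 0.04 m or angle between tin_mid's own z axis and vertical above 0.5 rad).
It fails at once if the spray can is pushed more than 40 mm from its place or knocked over (distance of can_mid from where it was at the start of the episode above 0.04 m or angle between can_mid's own z axis and vertical above 0.5 rad).
It also fails if it takes over 93 s, if anything falls off the work surface, if the arm or the gripper's body presses on something with over 40 N, if the wrist force passes 120 N, or if a joint passes its speed limit or range.

ROBOT

A 6-joint arm with a two-finger parallel gripper is mounted at the origin on the work surface. World frame = base frame: x ahead of the robot, y to its left, z up, the work surface at z = 0. Lengths are in m, angles in rad, forces in N, time in s.
With the tool pointing down it reaches from about 0.35 to 0.8 m from the base axis. Payload 7.3 kg.
Tool frame: the origin (TCP) lies between the finger pads; the fingertips stand 25 mm ahead of it and the grasp point (between the pads) lies 6 mm ahead of it (r.tip_extent is the distance from the TCP to the fingertips, in m); z points along the fingers, y is the line along which they close (so a half turn about z gives the same grasp; the last joint's range is limited). The gripper opens to 85 mm and grips with 20 to 120 N. Pads are 22 mm wide; open, the fingers measure 114 mm over their backs; the gripper's body (76 mm by 85 mm) begins 54 mm behind the grasp point. The pads swing forward as they close: fully open they stand 13 mm farther back than shut.
Start: joints at [-1.345, 0.342, 1.524, -0, 1.275, -0.146], TCP at [0.191, -0.489, 0.256] pointing down, gripper open.
Joint ranges: [-2.53, 2.53], [-0.77, 2.02], [0.04, 2.7], [-1, 4.14], [0.28, 2.66], [-3.11, 3.11]. Speed limits (rad/s): [2.57, 2.57, 3.14, 3.14, 3.14, 3.14].

INTERFACE

Orientations are given as a unit quaternion [x, y, z, w].
In Python, from workcell import r, command_gripper, optics gives the robot as it stands. The module is installed in compiled form; this text tells all that it offers. Calls block until the motion is done:
- r.reach(position, orientation): joint-space move of the TCP to a pose.
- r.move_straight(position, orientation=None, speed=0.15, max_force=None): straight line of the TCP; orientation=None keeps the orientation; speed is the mean speed in m/s. With max_force (N) it stops when the force on the tool has changed by that much, and returns True; else False.
- r.movej(angles): joint-space move.
- command_gripper(opening, force=None): finger opening in m; force is the grip in N (None keeps the last); returns when the fingers have stopped.
- r.hold(seconds).
- r.solve_ik(position, orientation): joint angles nearest the present ones, or None.
- r.read_state(): the state.
- optics.get_image(name): name is "scene" or "top" or "wrist"; returns (picture, depth): 420x560x3 uint8, red, green, blue; 420x560 float32, m along the optical axis (not along the pixel's ray), 0 where there is no reading.
- optics.camera_model(name): a dict with "K" (3x3 intrinsics, pixels), "R" (3x3) and "t" (3): a world point X has camera coordinates R X + t; the wrist camera has in their place "tool_from_camera" (4x4, takes a point from camera to tool coordinates, whose origin is the TCP and whose axes are the flange's). Camera axes: x right, y down, z forward; pixel columns grow to the right and rows downward; lengths in m; the calibration is good to about 2 mm. The wrist camera is an equidistant fisheye: a pixel r from the principal point sees the ray r / f radians off the axis. A picture is of the moment at which its call begins: read the wrist's pose just before it. camera_model takes no time and is no camera call.
A pose or a line that the arm cannot do raises r.PlanningError and nothing moves.
- r.finish_job(): hands the job in; it is judged then, once.
The state is a dict: "time_s": time; "joint_positions": joint angles; "dq": joint speeds; "tau": joint torques, N m; "eef_pos": TCP position; "eef_rot": TCP orientation; "contact_force": force on the tool from outside, world axes, zero at the start; "torque": the same for the moment, N m; "grip_width": finger opening in m; "grip_force": force on a finger pad.
Only numpy, scipy, OpenCV 4.12 (cv2) and the standard library are available. Lean on these libraries where they do the work, as an engineer would, in place of code of your own. Each camera call takes 0.05 s, during which the arm holds its last target. There are 200 camera calls.

## Working session

There is one attempt and no reset: what is moved stays moved. The work goes in short steps, each a Python script; the robot and the scene stay as the last script left them, time stands still between calls to the robot, and variables do not carry over. Pictures are saved under pics/ and viewed, at most 14 in all, crops included, and the job is handed in when it is done.

```bash
mkdir -p pics; python3 - <<'E'
from workcell import r, optics
import cv2, numpy as np
for n in ("scene","top"):
    p,d=optics.get_image(n); cv2.imwrite(f"pics/{n}0.png",p[:,:,::-1]); np.savez(f"{n}0.npz",p=p,d=d)
    m=optics.camera_model(n); print(n,np.round(m["K"],1).tolist(),np.round(m["R"],3).tolist(),np.round(m["t"],3).tolist(),(d>0).mean())
m=optics.camera_model("wrist");print(m)
print(r.read_state(), r.tip_extent)
E
```

```text
scene [[496.4, 0.0, 278.6], [0.0, 496.4, 214.0], [0.0, 0.0, 1.0]] [[-0.75, 0.662, -0.009], [0.38, 0.42, -0.824], [-0.542, -0.621, -0.566]] [0.371, -0.131, 1.481] 0.9931930272108843
top [[474.4, 0.0, 278.4], [0.0, 474.4, 214.5], [0.0, 0.0, 1.0]] [[0.031, -1.0, -0.0], [-0.978, -0.03, -0.206], [0.206, 0.007, -0.979]] [-0.019, 0.493, 1.365] 0.9959863945578231
{'K': array([[325.1922621 ,   0.        , 277.20752095],
       [  0.        , 325.1922621 , 213.99507433],
       [  0.        ,   0.        ,   1.        ]]), 'tool_from_camera': array([[-5.49233154e-04, -9.64585656e-01, -2.63769237e-01,
         6.67117717e-02],
       [ 9.99999799e-01, -6.13291081e-04,  1.60514306e-04,
         6.90904121e-04],
       [-3.16597118e-04, -2.63769095e-01,  9.64585799e-01,
        -1.18486845e-01],
       [ 0.00000000e+00,  0.00000000e+00,  0.00000000e+00,
         1.00000000e+00]])}
{'time_s': 0.1, 'joint_positions': array([-1.34501827e+00,  3.42669049e-01,  1.52493023e+00, -4.32698258e-05,
        1.27537630e+00, -1.46015643e-01]), 'dq': array([-0.0008679 , -0.00276973, -0.00458553,  0.00083922, -0.00088502,
        0.0011245 ]), 'tau': array([ 2.50512101e-03, -4.34445119e+01, -2.46493256e+01, -2.13860126e-04,
        4.66546553e-03, -5.68673514e-06]), 'eef_pos': array([ 0.1906549 , -0.48881331,  0.25568407]), 'eef_rot': array([ 9.82769481e-01,  1.84834164e-01, -4.82460499e-05, -6.90090878e-04]), 'contact_force': array([-0.0905107 , -0.48478276, -0.05714445]), 'torque': array([-0.00859903, -0.00891319,  0.01566215]), 'grip_force': 0.0, 'grip_width': 0.08526957587287226} 0.025
```

View pics/scene0.png

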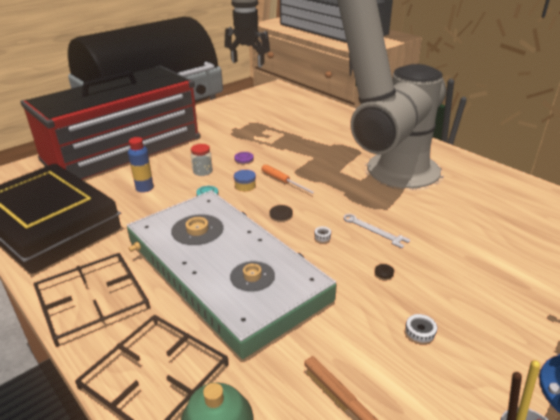

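View pics/top0.png

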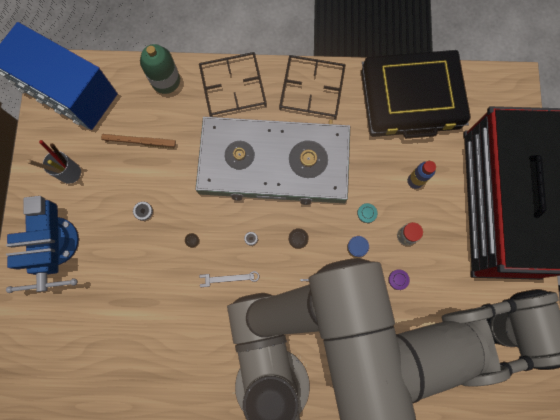

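The top view shows these parts:

| Part | Pixel |
|---|---|
| Large head | (143,211) |
| Small head | (251,239) |
| Large black cap | (298,239) |
| Small black cap | (192,240) |
| Large cup | (308,158) |
| Small cup | (239,154) |
| Jar | (411,233) |
| Tin (blue lid) | (358,247) |
| Can | (422,173) |

The candidates for the large cap are black (298,239), turquoise (368,213) and purple (399,280). Only the black one fits "black enamel". Next I'll get positions for all of these.

```bash
cat > vis.py <<'E'
import numpy as np, cv2
from scipy.spatial.transform import Rotation as Rn
from workcell import optics
def ray_static(n,uv):
    m=optics.camera_model(n); R,t=np.array(m["R"]),np.array(m["t"])
    d=np.linalg.inv(m["K"])@np.array([uv[0],uv[1],1.]); return -R.T@t, R.T@d
def wrist_ray(st,uv):
    m=optics.camera_model("wrist"); K=m["K"]; T=m["tool_from_camera"]
    x=(uv[0]-K[0,2])/K[0,0]; y=(uv[1]-K[1,2])/K[1,1]; th=np.hypot(x,y); s=np.sin(th)/max(th,1e-9)
    R=Rn.from_quat(st["eef_rot"]).as_matrix()
    return st["eef_pos"]+R@T[:3,3], R@T[:3,:3]@np.array([x*s,y*s,np.cos(th)])
def onplane(ray,z):
    o,d=ray; return o+d*(z-o[2])/d[2]
def wrist_pix(st,X):
    m=optics.camera_model("wrist"); K=m["K"]; T=np.linalg.inv(m["tool_from_camera"])
    R=Rn.from_quat(st["eef_rot"]).as_matrix(); p=R.T@(np.array(X)-st["eef_pos"]); c=T[:3,:3]@p+T[:3,3]
    th=np.arctan2(np.hypot(c[0],c[1]),c[2]); k=th/max(np.hypot(c[0],c[1]),1e-9)
    return np.array([K[0,2]+K[0,0]*c[0]*k,K[1,2]+K[1,1]*c[1]*k])
E
python3 - <<'E'
from vis import *
z=np.load("top0.npz"); p,d=z["p"],z["d"]
m=optics.camera_model("top"); K,R,t=m["K"],m["R"],m["t"]
v,u=np.mgrid[:420,:560]; C=np.stack([(u-K[0,2])/K[0,0]*d,(v-K[1,2])/K[1,1]*d,d],-1); W=(C-t)@R
zb=np.median(W[225:265,210:235,2]); print("bench z",zb)
hsv=cv2.cvtColor(p,cv2.COLOR_RGB2HSV)
objs={"headL":(143,211,.026),"headS":(251,239,.026),"capL":(298,239,.016),"capS":(192,240,.016),"cupL":(308,158,.078),"cupS":(239,154,.078),
 "jar":(411,233,.08),"tin":(358,247,.038),"turq":(368,213,.016),"purp":(399,280,.016)}
for n,(cx,cy,h) in objs.items():
    r=18; s=np.s_[cy-r:cy+r,cx-r:cx+r]; H=W[s][...,2]
    base=.06 if "cup" in n else 0
    mk=((H>base+.55*(h-base))&(H<h+.02)).astype(np.uint8)
    k,l,stt,c=cv2.connectedComponentsWithStats(mk)
    i=1+np.argmax(stt[1:,4]); 
    cnt=max(cv2.findContours((l==i).astype(np.uint8),0,2)[0],key=cv2.contourArea); (ex,ey),rad=cv2.minEnclosingCircle(cnt)
    a=onplane(ray_static("top",(c[i][0]+cx-r,c[i][1]+cy-r)),h)
    b=onplane(ray_static("top",(ex+cx-r,ey+cy-r)),h)
    print(n,np.round(a,4),np.round(b,4),"diam mm",rad*2*2.75, 'area diam',2*np.sqrt(stt[i,4]/np.pi)*2.75,"hmax",np.percentile(H[l==i],95).round(4))
E
```

```text
bench z -0.0006342662172313651
headL [0.4987 0.4107 0.026 ] [0.4987 0.4105 0.026 ] diam mm 53.44633769989014 area diam 51.64492340787745 hmax 0.0287
headS [0.4243 0.0778 0.026 ] [0.4245 0.0779 0.026 ] diam mm 37.40459585189819 area diam 36.05409820953861 hmax 0.0297
capL [ 0.431  -0.0656  0.016 ] [ 0.4305 -0.0653  0.016 ] diam mm 55.2748646736145 area diam 54.19231114653811 hmax 0.0208
capS [0.4148 0.2567 0.016 ] [0.414 0.256 0.016] diam mm 40.38965463638306 area diam 38.7569910197026 hmax 0.0198
cupL [ 0.6658 -0.0878  0.078 ] [ 0.6655 -0.0881  0.078 ] diam mm 47.02374744415283 area diam 33.27642583814947 hmax 0.0818
cupS [0.6733 0.1214 0.078 ] [0.6733 0.1211 0.078 ] diam mm 33.73251438140869 area diam 24.629637950947618 hmax 0.0805
jar [ 0.4464 -0.3905  0.08  ] [ 0.4479 -0.3893  0.08  ] diam mm 64.32663679122925 area diam 60.80697030695505 hmax 0.0835
tin [ 0.4086 -0.2432  0.038 ] [ 0.4084 -0.2435  0.038 ] diam mm 58.8120551109314 area diam 58.38340017675506 hmax 0.0412
turq [ 0.5162 -0.2755  0.016 ] [ 0.5149 -0.2748  0.016 ] diam mm 55.28134250640869 area diam 53.8357789130515 hmax 0.0211
purp [ 0.3154 -0.3679  0.016 ] [ 0.3157 -0.3684  0.016 ] diam mm 57.70615005493164 area diam 56.54012899652609 hmax 0.0218
```

```bash
python3 - <<'E'
import cv2
p=cv2.imread("pics/top0.png"); c=p[135:295,125:430]; c=cv2.resize(c,None,fx=2.6,fy=2.6,interpolation=cv2.INTER_CUBIC); cv2.imwrite("pics/crop1.png",c); print(c.shape)
E
```

```text
(416, 793, 3)
```

View pics/crop1.png

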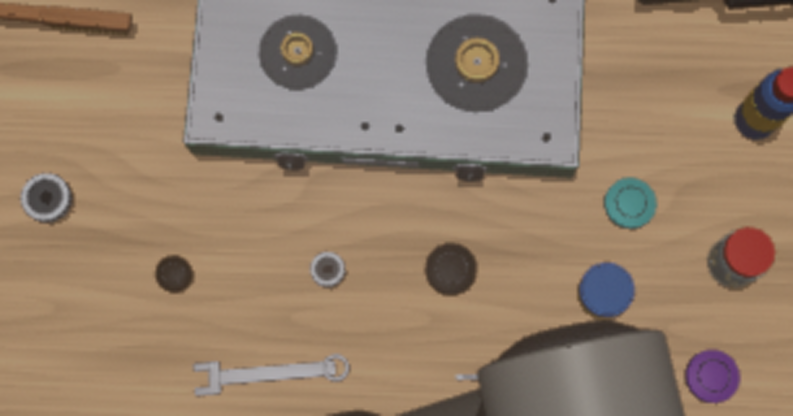

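The black disc at crop (451,268) is the large cap: it's black and the right size. The turquoise (630,203) and purple (712,376) discs are the decoys. Both cups are clear to reach. I'll start moving now and refine positions from close up with the wrist camera.

```bash
cat > rob.py <<'E'
from vis import *
from workcell import r, command_gripper
P={"headL":[.4987,.4107],"headS":[.4243,.0778],"capL":[.431,-.0656],"capS":[.4148,.2567],"cupL":[.6658,-.0878],"cupS":[.6733,.1214]}
def quat(xy):
    a=np.arctan2(xy[1],xy[0])+np.pi/2; return [np.cos(a/2),np.sin(a/2),0,0]
def hover(xy,z): r.reach([xy[0],xy[1],z],quat(xy))
def snap(name):
    st=r.read_state(); p,d=optics.get_image("wrist"); np.savez(name+".npz",p=p,d=d,pos=st["eef_pos"],rot=st["eef_rot"]); cv2.imwrite(f"pics/{name}.png",p[:,:,::-1]); return st,p
E
python3 - <<'E'
from rob import *
for n,h in (("cupL",.26),("cupS",.26),("headL",.19)):
    hover(P[n],h); st,p=snap("w_"+n); print(n,st["time_s"],st["eef_pos"],wrist_pix(st,P[n]+[.078 if "cup" in n else .026]))
a=[cv2.resize(cv2.imread(f"pics/w_{n}.png"),(400,300)) for n in("cupL","cupS","headL")]
cv2.imwrite("pics/m1.png",np.vstack([np.hstack(a[:2]),np.hstack([a[2],a[2]*0])]))
E
```

```text
cupL 2.325 [ 0.66552693 -0.08909095  0.26008162] [276.96141324 196.09574053]
cupS 3.225 [0.6735081  0.11991429 0.26000425] [277.17284469 195.75130746]
headL 4.575 [0.49999791 0.40971011 0.19039906] [276.92309664 199.8752945 ]
```

View pics/m1.png

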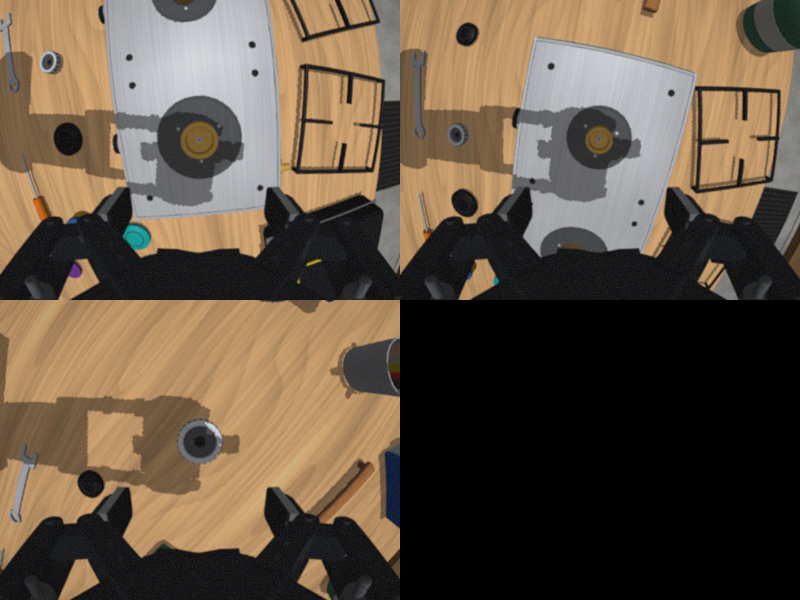

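The wrist views show the cups and the large head at about the predicted pixel (277,197), which is (198,140) in each tile. Next I'll refine using height masks from the wrist depth.

```bash
cat >> vis.py <<'E'
def refine(name,guess,lo,hi,ztop,rad):
    """centre of the pixels whose height is in lo..hi near the guess: min enclosing circle cast onto ztop"""
    f=np.load(name+".npz"); d=f["d"]; st=dict(eef_pos=f["pos"],eef_rot=f["rot"])
    m=optics.camera_model("wrist"); K=m["K"]; T=m["tool_from_camera"]; R=Rn.from_quat(f["rot"]).as_matrix()
    v,u=np.mgrid[:420,:560]; x=(u-K[0,2])/K[0,0]; y=(v-K[1,2])/K[1,1]; th=np.hypot(x,y); s=np.tan(np.minimum(th,1.4))/np.maximum(th,1e-9)
    W=(np.stack([x*s*d,y*s*d,d],-1)@T[:3,:3].T+T[:3,3])@R.T+f["pos"]
    near=np.hypot(W[...,0]-guess[0],W[...,1]-guess[1])<rad
    mk=(near&(W[...,2]>lo)&(W[...,2]<hi)&(d>0)).astype(np.uint8)
    k,l,s2,_=cv2.connectedComponentsWithStats(mk); i=1+np.argmax(s2[1:,4])
    cs=np.vstack(cv2.findContours((l==i).astype(np.uint8),0,2)[0])[:,0].astype(float)
    hull=cv2.convexHull(cs.astype(np.float32))[:,0]
    pts=np.array([onplane(wrist_ray(st,q),ztop)[:2] for q in hull],np.float32)
    (c,r)=cv2.minEnclosingCircle(pts); e=cv2.fitEllipse(pts)
    return np.array(c),np.array(e[0]),2*r,np.array(e[1]),np.median(W[l==i][:,2])
E
python3 - <<'E'
from rob import *
for n,lo,hi,zt,rd in (("cupL",.071,.09,.078,.035),("cupS",.071,.09,.078,.03),("headL",.018,.035,.026,.04)):
    print(n,*[np.round(q,4) for q in refine("w_"+n,P[n],lo,hi,zt,rd)])
E
```

```text
cupL [ 0.6672 -0.0886] [ 0.6672 -0.0884] 0.0514 [0.0503 0.0504] 0.0786
cupS [0.6744 0.1212] [0.6744 0.1214] 0.0374 [0.0362 0.0364] 0.0785
headL [0.5    0.4134] [0.5    0.4133] 0.0584 [0.0574 0.0578] 0.0217
```

```bash
cat >> rob.py <<'E'
P.update(cupL=[.6672,-.0886],cupS=[.6744,.1212],headL=[.5,.4134])
def pick(xy,zt,pre,force=30):
    command_gripper(pre); hover(xy,zt+.06)
    hit=r.move_straight([xy[0],xy[1],zt],quat(xy),speed=.06,max_force=10)
    command_gripper(0.0,force); s=r.read_state(); print("pick hit",hit,"w",s["grip_width"],"z",s["eef_pos"][2],"F",s["grip_force"])
    zg=s["eef_pos"][2]
    r.move_straight([xy[0],xy[1],.2],speed=.2); s=r.read_state(); print("lifted w",s["grip_width"],"t",s["time_s"]); return zg
def over(xy,z): hover(xy,z); s=r.read_state(); print("over err",s["eef_pos"][:2]-xy)
def place(xy,zs,pre,down=.003):
    r.move_straight([xy[0],xy[1],zs+.012],quat(xy),speed=.1)
    hit=r.move_straight([xy[0],xy[1],zs-down],quat(xy),speed=.025,max_force=8)
    s=r.read_state(); print("place hit",hit,"z",s["eef_pos"],"expected",zs,"f",s["contact_force"])
    command_gripper(pre); r.move_straight([xy[0],xy[1],zs+.13],speed=.2); print("t",r.read_state()["time_s"])
E
python3 - <<'E'
from rob import *
zg=pick(P["headL"],.027,.072); open("zg.txt","w").write(str(zg))
over(P["cupL"],.2); snap("w_carry1")
E
```

```text
pick hit False w 0.05577824408658032 z 0.02779822002393388 F 31.854454684071243
lifted w 0.055957109395866525 t 7.8583
over err [0.00010275 0.00139426]
```

View pics/w_carry1.png

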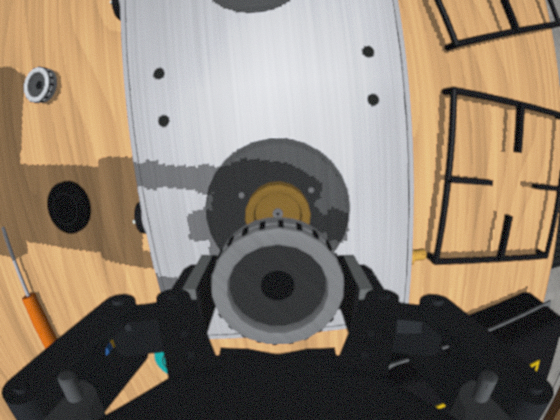

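The large head is held level between the pads, centred at about (277,283), with the brass cup behind it at (277,205). I'll measure the in-hand offset from this picture and place it.

```bash
python3 - <<'E'
from rob import *
f=np.load("w_carry1.npz"); print(f["pos"], *[np.round(q,4) for q in refine("w_carry1",f["pos"],.188,.205,f["pos"][2]-.0018,.031)])
zg=float(open("zg.txt").read())
place(P["cupL"],zg+.068,.072)
hover(P["headS"],.19); snap("w_headS"); print(refine("w_headS",P["headS"],.018,.035,.026,.03))
E
```

```text
[ 0.66730275 -0.08720574  0.2000616 ] [ 0.6675 -0.0885] [ 0.6678 -0.0866] 0.0652 [0.0593 0.0637] 0.1947
place hit True z [ 0.66715489 -0.08861616  0.09581315] expected 0.09579822002393389 f [-1.19516428 -0.22895418  4.7857859 ]
t 12.5167
(array([0.4248051, 0.0782639]), array([0.4249379 , 0.07853983]), 0.04132826253771782, array([0.04047183, 0.0405623 ]), np.float64(0.024734368103900617))
```

The large head seated at exactly the expected height. Small head next.

```bash
cat >> rob.py <<'E'
P.update(headS=[.4248,.0783])
E
python3 - <<'E'
from rob import *
zg=pick(P["headS"],.028,.056)
over(P["cupS"],.2); snap("w_carry2"); f=np.load("w_carry2.npz")
print(f["pos"],*[np.round(q,4) for q in refine("w_carry2",f["pos"],.188,.205,f["pos"][2]-.0018,.022)])
place(P["cupS"],zg+.068,.056)
hover(P["cupS"],.26); snap("w_sS"); print("seatS",*refine("w_sS",P["cupS"],.088,.105,.094,.03))
hover(P["cupL"],.26); snap("w_sL"); print("seatL",*refine("w_sL",P["cupL"],.088,.105,.094,.04))
hover(P["capL"],.19); snap("w_capL"); print("capL",*refine("w_capL",P["capL"],.010,.03,.016,.045)); print(r.read_state()["time_s"])
a=[cv2.resize(cv2.imread(f"pics/{n}.png"),(400,300)) for n in("w_carry2","w_sS","w_sL","w_capL")]
cv2.imwrite("pics/m2.png",np.vstack([np.hstack(a[:2]),np.hstack(a[2:])]))
E
```

```text
pick hit False w 0.03917727742178508 z 0.02849380843542395 F 29.771605068817735
lifted w 0.039135629636974034 t 16.95
over err [-0.00086456 -0.00012636]
[0.67353544 0.12107364 0.19910988] [0.6739 0.1201] [0.6731 0.1218] 0.0489 [0.0436 0.0457] 0.1952
place hit True z [0.67437712 0.12120723 0.09658068] expected 0.09649380843542396 f [-0.88876825  0.15037619  4.49973761]
t 20.6667
seatS [0.6747219  0.12098878] [0.67463636 0.1213251 ] 0.04108024388551712 [0.03999258 0.04061995] 0.09364137520520308
seatL [ 0.66774434 -0.08876968] [ 0.66773748 -0.08880705] 0.05797118321061134 [0.05729902 0.05747622] 0.09327677014226537
capL [ 0.43116525 -0.0655521 ] [ 0.4311707  -0.06545023] 0.061129648238420486 [0.06032017 0.06065729] 0.0178366003555655
22.9
```

View pics/m2.png

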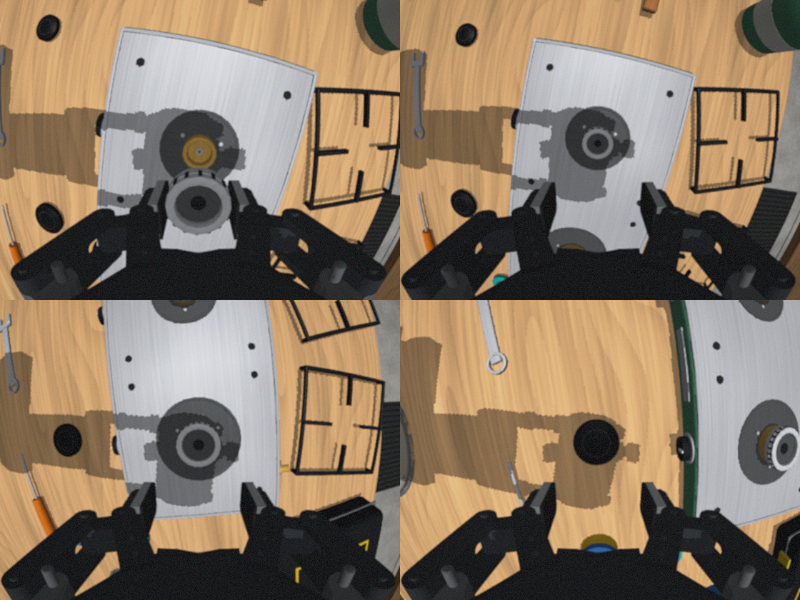

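Both heads are seated level in their cups: the brass is covered and the measured centres are within 1 mm. The large black cap is at tile (596,441). I'll pick it up now.

```bash
cat >> rob.py <<'E'
P.update(capL=[.4312,-.0655],seatL=[.6676,-.0888],seatS=[.6746,.1211])
E
python3 - <<'E'
from rob import *
zg=pick(P["capL"],.0215,.072); open("zg.txt","w").write(str(zg))
over(P["seatL"],.2); snap("w_carry3"); f=np.load("w_carry3.npz")
print(f["pos"],*[np.round(q,4) for q in refine("w_carry3",f["pos"],.18,.21,f["pos"][2]-zg+.016,.034)])
E
```

```text
pick hit False w 0.059446826063972315 z 0.02209960012503679 F 31.25666856765747
lifted w 0.05967646014112233 t 26.1667
over err [-9.91132760e-04  8.70795615e-05]
[ 0.66660887 -0.08871292  0.1990115 ] [ 0.6663 -0.0949] [ 0.6661 -0.0894] 0.0776 [0.0639 0.0763] 0.1947
```

View pics/w_carry3.png

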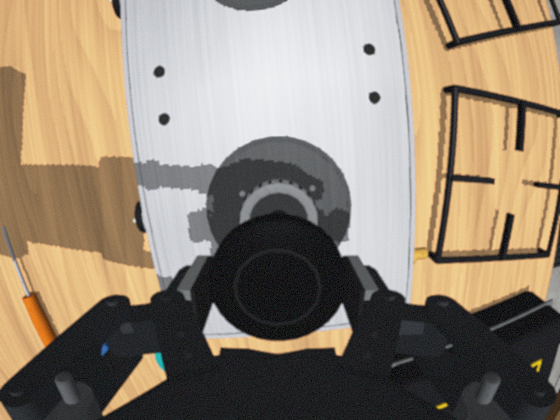

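The large cap is held level, centred at about (277,285). I'll place it, then do the small cap the same way.

```bash
python3 - <<'E'
from rob import *
zg=float(open("zg.txt").read())
place(P["seatL"],zg+.088,.072)
hover(P["seatL"],.28); snap("w_cL"); print("cL",*refine("w_cL",P["seatL"],.099,.12,.104,.045))
hover(P["capS"],.19); snap("w_capS"); q=refine("w_capS",P["capS"],.010,.03,.016,.035); print("capS",*q)
c=q[0].tolist(); assert np.hypot(*(q[0]-P["capS"]))<.006 and abs(q[2]-.043)<.003
zg=pick(c,.0245,.058); open("zg.txt","w").write(str(zg))
over(P["seatS"],.2); snap("w_carry4")
a=[cv2.resize(cv2.imread(f"pics/{n}.png"),(400,300)) for n in("w_cL","w_carry4")]; cv2.imwrite("pics/m3.png",np.hstack(a))
E
```

```text
place hit True z [ 0.667532   -0.0888072   0.11027147] expected 0.11009960012503678 f [-0.10421898 -0.79976312  5.20341438]
t 29.675
cL [ 0.66808772 -0.08907682] [ 0.66809112 -0.08886918] 0.06111546978354454 [0.06014328 0.06055053] 0.1058238193663956
capS [0.41514376 0.25837559] [0.41515127 0.2584587 ] 0.04341000318527222 [0.04252296 0.04268765] 0.017700225617640702
pick hit False w 0.04135743457144974 z 0.025092226186781006 F 29.91466909646988
lifted w 0.04157123655903128 t 34.9167
over err [-0.00083062  0.00093131]
```

View pics/m3.png

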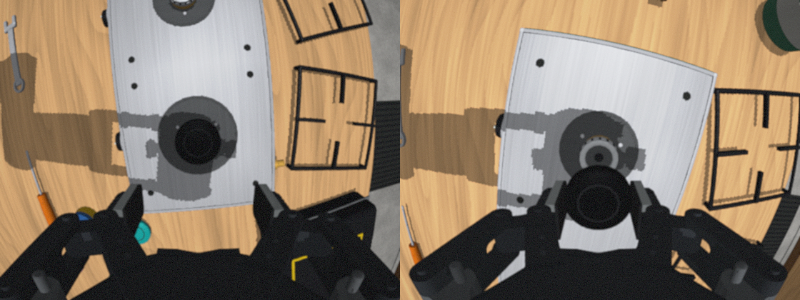

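The large cap sits centred on its head at tile (198,142). The small cap is held level at (598,195).

```bash
python3 - <<'E'
from rob import *
zg=float(open("zg.txt").read())
place(P["seatS"],zg+.088,.058)
hover(P["seatS"],.28); snap("w_cS"); print("cS",*refine("w_cS",P["seatS"],.099,.12,.104,.035))
hover([.55,.02],.35); p,d=optics.get_image("scene"); 
a=cv2.resize(p[170:330,120:340,::-1],None,fx=2,fy=2,interpolation=cv2.INTER_CUBIC); b=cv2.resize(cv2.imread("pics/w_cS.png"),(427,320))
hover([.45,.1],.35)
cv2.imwrite("pics/m4.png",np.hstack([a,b])[:,:800]); print(r.read_state()["time_s"])
E
```

```text
place hit True z [0.67458469 0.12105156 0.11314629] expected 0.113092226186781 f [0.12041933 0.78987835 4.53862269]
t 38.6
cS [0.67502856 0.12100237] [0.67495054 0.12113525] 0.043246861547231674 [0.0422816  0.04269329] 0.10574226984886412
40.2833
```

View pics/m4.png

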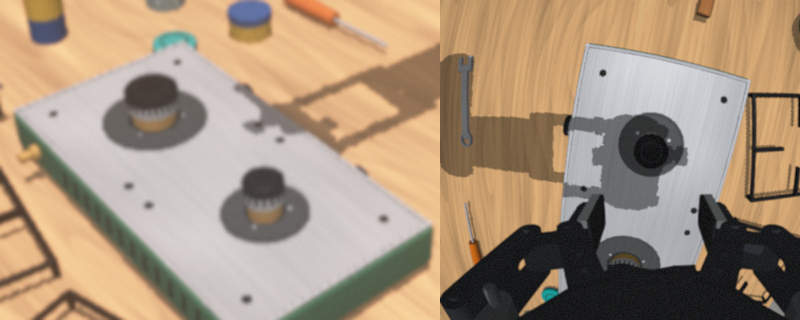

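Both burners are fully stacked, level and centred, at crop (152,105) and (264,200). The arm is clear.

```bash
python3 -c "
from workcell import r
print(r.finish_job())"
```

```text
the job is handed in; nothing more can be done
None
```

Both burners are back together and the job is handed in at about 40 s of the 93 s limit; heads and caps measured within about 1 mm of centre and at the expected height, and the jar, tin and can were never touched (the judge's verdict isn't shown to me).

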